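# Set a panel blank in the filing jig with its blue end overhanging, and clamp it

### The arm

A 6-joint arm with a two-finger parallel gripper is mounted at the origin on a cart in front of the work surface, level with it; the furniture and walls round the work are solid. World frame = base frame: x ahead of the robot, y to its left, z up, the work surface at z = 0. Lengths are in m, angles in rad, forces in N, time in s.
With the tool pointing down it reaches from about 0.25 to 0.8 m from the base axis. Payload 8.5 kg.
Tool frame: the origin (TCP) lies on the centre line of the jaws, within the pads' length; the fingertips stand 17 mm ahead of it and the grasp point (between the pads) lies 2 mm behind it; x points along the fingers, z is the direction in which the jaws open and shut, and the axes are right-handed (so a half turn about x gives the same grasp; the last joint's range is limited). The gripper opens to 85 mm and grips with 20 to 120 N. Pads are 22 mm wide; open, the fingers measure 114 mm over their backs; the gripper's body (76 mm by 85 mm) begins 54 mm behind the grasp point. The pads swing forward as they close: fully open they stand 13 mm farther back than shut.
Start: joints at [1.322, 0.238, -0.013, 1.319, 0, 1.571], TCP at [0.129, 0.509, 0.248] pointing down, gripper open.
Joint ranges: [-2.66, 2.66], [-1.03, 1.9], [-1.14, 1.46], [-1.82, 2.27], [-1.45, 1.34], [-3.14, 3.14]. Speed limits (rad/s): [2.22, 2.22, 2.79, 3.14, 3.14, 3.14].

### API

Orientations are given as a 3x3 rotation matrix whose columns are the frame's x, y, z axes.
In Python, from rig import robot gives the robot as it stands. The module is installed in compiled form; this text tells all that it offers.
- The arm moves only by the tool arm_command, never from a script. Its argument "increments" is a list of rows, each a list of 2 entries, a list of its own where there are three numbers: the shift along the tool's x, y, z in units of 25 mm (1.0 is 25 mm), then the turn about the tool's x in rad. A call has 1 to 12 rows; each row is the pose to reach, as a shift and turn from the pose measured when the call began, along the tool's axes at that moment; what a row does not reach only later rows make up. A row lasts 1/12 s, in which the tool goes at most 41.7 mm and 7.16 degrees, less where a joint would pass 70% of its speed; a pose out of reach is approached as far as the arm can. A call with a gripper value outside its range is refused whole. "fingers" is the closure in counts, from 0 (fully open) to 255 (shut), set as the call begins (left out, the last holds). The fingers move at their own pace and stop on an object; the grip force is fixed at half the most. Time passes only in rows, so rows that repeat a pose let the fingers close. It gives the time, the measured TCP pose, the force and the opening at its end, in the units of the state.
- robot.sense(): the state, without advancing time (a new reading comes with each control period).
- robot.read_camera(name): name is "side" or "top"; returns the picture (384x512x3 uint8, red, green, blue); there is no depth.
- robot.camera_info(name): a dict with "camera_matrix" (3x3 intrinsics, pixels), "rvec" (rotation vector, rad) and "tvec" (3), from world to camera coordinates, as OpenCV has them. Camera axes: x right, y down, z forward; pixel columns grow to the right and rows downward; lengths in m; the calibration is good to about 2 mm. A picture is of the moment at which its call begins. camera_info takes no time and is no camera call.
- robot.job_done(): hands the job in, once; it reports no verdict.
Trained networks look in the newest picture that a camera, given by its name, has taken for a name from the list of things; names that differ only in an ending like _2 or _b are one class to them, and where a whole thing is asked for, a point or a joint stands for the part that bears it (a point fixed in the world has none). Each returns a list of dicts, best first, with "confidence" (0 to 1); they miss things now and then, are a little off and sometimes report something else, mostly with a low value. They report only what shows in the picture. A call takes as long as a camera call.
- robot.look_for(label, camera): "extent" ([left, top, width, height] in pixels, round what is visible of it).
- robot.pinpoint(label, camera): "pixel" ([column, row] in pixels: a listed point, or the origin of a listed thing).
The state is a dict: "time_s": time; "joint_pos": joint angles; "qvel": joint speeds; "tau": joint torques, N m; "ee_pos": TCP position; "orientation": TCP orientation; "wrist_force": force on the tool from outside, world axes, zero at the start; "torque": the same for the moment, N m; "opening": finger opening in m.
Only numpy, scipy, OpenCV 4.12 (cv2) and the standard library are available. Lean on these libraries where they do the work, as an engineer would, in place of code of your own. Each camera call takes 0.05 s, during which the arm holds its last target.

### The job

Get the aluminium blank ready for filing: without picking it up, push it flat against the fence of the filing jig and along the ledge until just its blue-marked end sticks out past the ledge's dark edge, the line between blue and bare metal over that edge. Then press the red clamp handle fully down so that the clamp holds the blank there. Leave the sanding block, the calipers and the marker pen where they lie.

Things in the scene. Friction and masses are not known exactly. Their poses are not given: they have to be found in the camera images.
- filing_jig: the filing jig, fixed to the bench, elsewhere each time: plywood base with a flat steel ledge on top, 34 mm above the bench. Origin: on the bench under the ledge; z up, y along the ledge. The ledge spans y = -130 mm (its dark edge) to +140 mm and x = -75 mm (near side) to +30 mm (the fence). The toggle clamp stands behind the fence at y = -80 mm, up to 145 mm above the bench while open
- dark_edge (a point): middle of the top of the ledge's dark filing edge, at the robot's right end of the ledge, where the blank must overhang: jig frame x = -22, y = -130, z = 34 mm
- fence_face (a point): point on the fence's straight face at ledge height, half-way along: jig frame x = +30, y = +5, z = 34 mm. The aluminium fence runs along the ledge's far side, faces the robot (jig -x), rises 12 mm above the ledge and is 18 mm thick
- blank: the loose flat aluminium blank on the ledge, 190 mm long (its y axis), 64 mm wide (its x axis), 6 mm thick, about 0.2 kg, with four small holes. Origin: centre of the underside, z up. The 20 mm of its length at its -y end are painted blue, the rest is bare metal. It starts a little skew and off the fence, blue end short of the ledge's dark edge
- blue_end (a point): middle of the blank's blue end face, half-way up its thickness; 95 mm from the blank's origin along its -y
- tail_end (a point): middle of the blank's other (bare) end face, half-way up its thickness; 95 mm from the blank's origin along its +y
- fence_corner_blue (a point): the blank's corner at the blue end on the fence side, half-way up its thickness (x = +32, y = -95 mm in the blank's frame); with the blank flat on the fence it lies on the fence face, x = +30 mm in the jig's frame
- fence_corner_tail (a point): the blank's corner at the bare end on the fence side, half-way up its thickness (x = +32, y = +95 mm in the blank's frame)
- clamp_handle (a joint): angle of the red clamp handle, rad: 0 = open, sloping up and away from the fence 54 degrees above level; 0.95 = fully down, about level, clamp shut. Hinge along the jig's y axis at x = +90, y = -80, z = +60 mm (jig frame); the handle reaches 100 mm from it towards jig +x. It takes about 3 N at the red grip, swings the holding bar onto the blank, stays where left, and locks over centre
- handle_grip (a point): point on the upper face of the red grip (grip 17 mm thick, 55 mm long), 80 mm from the handle's hinge and 10 mm off the line through it; it moves with the handle. Press here
- clamp_foot: black rubber foot, 17 mm across, on the sprung spindle at the end of the clamp's holding bar; origin: centre of its face. With the clamp shut it presses on the blank about 50 mm from the dark edge with about 5 N
- sanding_block: bystander: brown cork-faced sanding block, 45 x 70 x 28 mm, lying to the left of the jig; origin: centre of the underside
- calipers: bystander: calipers, 71 x 165 x 15 mm, lying flat behind the fence to the left of the clamp; origin: underside, middle
- marker_pen: bystander: white marker pen with red cap, 17 mm thick and 135 mm long, lying in front of the jig (near side); origin: underside, middle

How it is judged:
On the way, in this order (a step that is already met when the one before it is completed fails the run):
1. the blank lies flat against the fence with its blue end overhanging the dark edge, the clamp still open (x of each of fence_corner_blue, fence_corner_tail in the frame of filing_jig above 0.027 m and y of blue_end in the frame of filing_jig between -0.156 and -0.144 m and value of joint clamp_handle below 0.4 rad), for 0.2 s.
2. the clamp handle is pressed fully down (value of joint clamp_handle above 0.92 rad), for 0.2 s.
At the end, for the whole second after the job is handed in: the blank lies flat on the ledge at rest, both fence-side corners within 3 mm of the fence, its blue end 20 mm (14 to 26 mm) past the dark edge, the handle fully down (over 0.92 rad) and the clamp foot pressing on the blank with over 3 N (x of each of fence_corner_blue, fence_corner_tail in the frame of filing_jig above 0.027 m and y of blue_end in the frame of filing_jig between -0.156 and -0.144 m and z of blank in the frame of filing_jig between 0.032 and 0.037 m and angle between blank's own z axis and vertical below 0.03 rad and value of joint clamp_handle above 0.92 rad and contact force between clamp_foot and blank above 3 N and linear speed of blank below 0.01 m/s); the robot touches nothing.
It fails at once if the blank is lifted (more than 10 mm above the ledge) (z of blank in the frame of filing_jig above 0.044 m).
It fails at once if the sanding block is moved more than 20 mm (distance of sanding_block from where it was at the start of the episode above 0.02 m).
It fails at once if the calipers are moved more than 20 mm (distance of calipers from where it was at the start of the episode above 0.02 m).
It fails at once if the marker pen is moved more than 20 mm (distance of marker_pen from where it was at the start of the episode above 0.02 m).
It also fails if it takes over 69 s, if anything falls off the work surface, if the arm or the gripper's body presses on something with over 40 N, if the wrist force passes 120 N, or if a joint passes its speed limit or range.

## Working session

There is one attempt and no reset: what is moved stays moved. The work goes in short steps, Python scripts to look and compute and a tool call to move; the robot and the scene stay as the last step left them, time stands still between calls to the robot, and variables do not carry over. Pictures are saved under pics/ and viewed, and the job is handed in when it is done.

Besides the shell and the picture viewer there is one more tool, called after ">>>" by a JSON object that holds its "op" and its "data". arm_command: Moves the arm, as the interface text tells. Its arguments: {"type":"object","properties":{"increments":{"type":"array"},"fingers":{"type":"number"}},"required":["increments"]}

```bash
mkdir -p pics
cat > h.py <<'E'
import numpy as np, cv2
from rig import robot
def cam(n):
    i=robot.camera_info(n); K=np.array(i["camera_matrix"],float); R=cv2.Rodrigues(np.array(i["rvec"],float))[0]; t=np.array(i["tvec"],float).ravel(); return K,R,t
def ray(n,px):
    K,R,t=cam(n); d=R.T@np.linalg.inv(K)@np.array([px[0],px[1],1.]); return -R.T@t, d
def onz(n,px,z):
    o,d=ray(n,px); return o+d*(z-o[2])/d[2]
def proj(n,P):
    K,R,t=cam(n); p=K@(R@np.array(P,float)+t); return p[:2]/p[2]
def shot(n,f):
    im=np.array(robot.read_camera(n)); cv2.imwrite("pics/"+f,im[:,:,::-1]); return im
E
python3 - <<'E'
from h import *
np.set_printoptions(precision=4,suppress=True)
s=robot.sense(); print(s)
for n in("side","top"):
    shot(n,n+"0.png"); K,R,t=cam(n); print(n,K.tolist(),-R.T@t)
    for l in ["dark_edge","fence_face","blank","blue_end","tail_end","fence_corner_blue","fence_corner_tail","handle_grip","clamp_foot","filing_jig","sanding_block","calipers","marker_pen"]:
        r=robot.pinpoint(l,n)
        print(n,l,[(np.round(x["pixel"],1).tolist(),round(x["confidence"],2)) for x in r[:2]])
print(robot.sense()["time_s"])
E
```

```text
{'time_s': 0.0, 'joint_pos': array([ 1.322 ,  0.2388, -0.0143,  1.3192, -0.    ,  1.5708]), 'qvel': array([-0.0006, -0.0004, -0.0006,  0.0013,  0.    , -0.0001]), 'tau': array([ -0.0013, -53.8775,  34.6439,   0.0184,  -0.0002,   0.    ]), 'ee_pos': array([0.1292, 0.5084, 0.2477]), 'orientation': array([[-0.0003, -0.9692,  0.2462],
       [-0.0014,  0.2462,  0.9692],
       [-1.    , -0.    , -0.0015]]), 'wrist_force': array([ 0.2018, -0.139 , -0.033 ]), 'torque': array([-0.0356,  0.0243, -0.0105]), 'opening': 0.08518009078771625}
side [[488.27574400541323, 0.0, 259.9185073789429], [0.0, 488.27574400541323, 185.8960464478685], [0.0, 0.0, 1.0]] [ 0.5523 -0.5809  0.5811]
side dark_edge [([223.6, 295.9], 0.92)]
side fence_face [([269.9, 248.8], 0.98)]
side blank [([239.8, 245.3], 0.71)]
side blue_end [([232.7, 279.1], 0.57)]
side tail_end [([248.1, 213.9], 0.73), ([228.7, 278.4], 0.25)]
side fence_corner_blue [([255.4, 281.6], 0.97), ([284.6, 200.8], 0.4)]
side fence_corner_tail [([267.4, 218.4], 0.7)]
side handle_grip [([323.9, 238.8], 0.85)]
side clamp_foot [([259.6, 239.3], 0.65)]
sid
[... 268 characters left out ...]
354.24388608984185, 197.880667107863], [0.0, 0.0, 1.0]] [0.3752 0.1952 0.9418]
top dark_edge [([326.9, 218.7], 0.93)]
top fence_face [([276.7, 189.6], 0.74)]
top blank [([274.7, 213.5], 0.64)]
top blue_end [([308.0, 213.1], 0.7)]
top tail_end [([240.4, 200.8], 0.7), ([313.1, 215.1], 0.51)]
top fence_corner_blue [([312.0, 203.0], 0.8), ([323.4, 148.5], 0.49)]
top fence_corner_tail [([239.2, 196.7], 0.77)]
top handle_grip [([320.2, 148.9], 0.49)]
top clamp_foot [([315.3, 189.7], 0.42)]
top filing_jig [([274.9, 204.7], 0.75), ([325.7, 219.2], 0.3)]
top sanding_block [([196.6, 179.4], 0.76)]
top calipers [([259.8, 152.5], 0.66), ([272.7, 210.7], 0.19)]
top marker_pen [([257.9, 244.4], 0.74)]
1.4
```

Run:
```python
import cv2
a=cv2.imread("pics/top0.png"); cv2.imwrite("pics/top0z.png",cv2.resize(a[110:280,150:350],None,fx=4,fy=3.5,interpolation=cv2.INTER_CUBIC)[:595])
cv2.imwrite("pics/top0z.png",cv2.resize(a[120:270,160:360],None,fx=4,fy=4,interpolation=cv2.INTER_CUBIC))
a=cv2.imread("pics/side0.png"); cv2.imwrite("pics/side0z.png",cv2.resize(a[180:330,180:380],None,fx=4,fy=4,interpolation=cv2.INTER_CUBIC))
```

```text
(no output)
```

View pics/top0z.png

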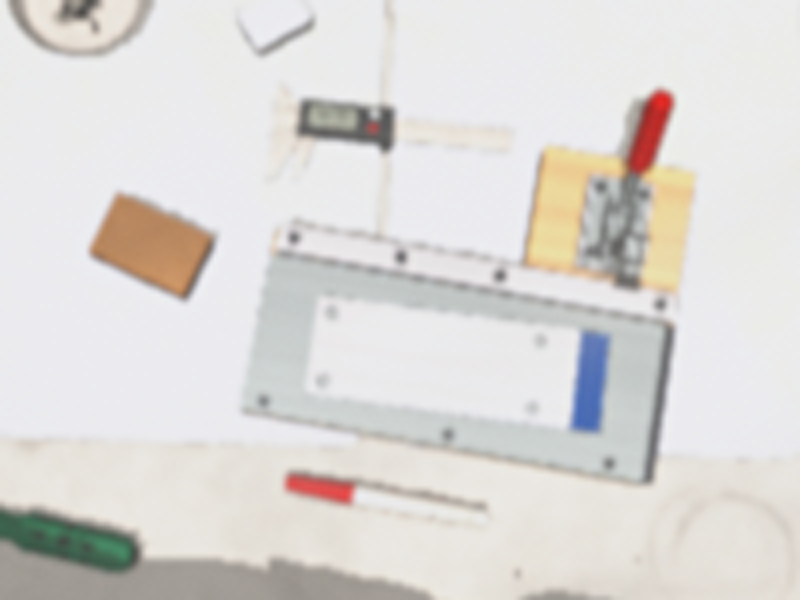

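View pics/side0z.png

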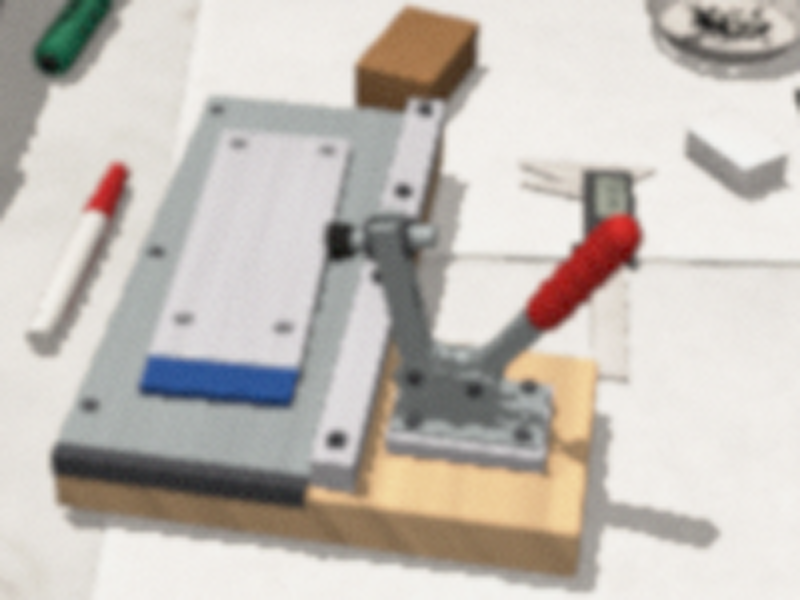

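View pics/top0.png

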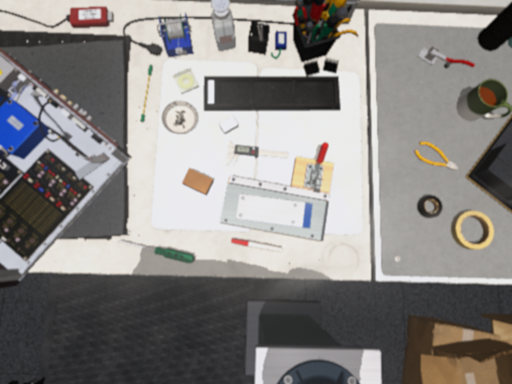

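```bash
cat >> h.py <<'E'
from scipy.optimize import least_squares
def Rz(a): return np.array([[np.cos(a),-np.sin(a),0],[np.sin(a),np.cos(a),0],[0,0,1]])
def fit(obs,x0,z0=0.):
    # obs: (cam, local xyz, pixel, weight)
    f=lambda p: np.concatenate([(proj(n,np.array([p[0],p[1],z0])+Rz(p[2])@np.array(P))-np.array(px))*w for n,P,px,w in obs])
    r=least_squares(f,x0,loss="soft_l1"); return r.x,f(r.x).reshape(-1,2)
E
cat > f0.py <<'E'
from h import *
np.set_printoptions(precision=4,suppress=True)
T=lambda x,y:((x+.5)/4-.5+160,(y+.5)/4-.5+120)
S=lambda x,y:((x+.5)/4-.5+180,(y+.5)/4-.5+180)
J=[("top",(-.022,-.130,.034),(326.9,218.7),1),("side",(-.022,-.130,.034),(223.6,295.9),1),
("top",(.03,.005,.034),(276.7,189.6),1),("side",(.03,.005,.034),(269.9,248.8),1),
("top",(.03,-.13,.034),T(672,322),1),("top",(-.075,-.13,.034),T(650,482),1),("top",(-.075,.14,.034),T(242,410),1),
("side",(-.075,.14,.034),S(210,97),1),("side",(-.075,-.13,.034),S(57,448),1),("side",(.03,-.13,.034),S(308,478),1)]
B=[("top",(.032,.095,.006),T(318,295),1),("top",(-.032,.095,.006),T(305,390),1),("top",(.032,-.095,.006),T(610,333),1),("top",(-.032,-.095,.006),T(600,432),1),
("side",(.032,.095,.006),S(352,140),1),("side",(-.032,.095,.006),S(218,133),1),("side",(.032,-.095,.006),S(294,392),1),("side",(-.032,-.095,.006),S(141,378),1),
("side",(.032,-.075,.006),S(297,368),1),("side",(-.032,-.075,.006),S(152,355),1),]
j,rj=fit(J,[.35,.15,-.1]); print(j,rj.tolist())
b,rb=fit(B,[.35,.15,-.1],.034); print(b); print(rb)
for P in [(.032,-.095),(.032,.095),(0,-.095),(0,.095)]:
    w=np.r_[b[:2],0]+Rz(b[2])@np.r_[P,0]; print(P,(Rz(j[2]).T@(w-np.r_[j[:2],0]))[:2]*1000, w)
E
python3 f0.py
```

```text
[ 0.5122  0.115  -0.145 ] [[-1.8054856921790474, 1.3653495573300347], [1.4344084617266901, 0.646994815986659], [0.23053972841734094, 1.9580008926874086], [1.5728113927239065, -0.8243000342003199], [0.22156474432932782, 0.3851428306306275], [0.11137856128937074, 0.24936520433399778], [-1.6878096139213028, 0.025188823477691358], [-0.031215896521814557, -1.5936183556556216], [-1.0065805585662417, 0.6945733019668978], [0.663390780204395, 1.660980866747309]]
[ 0.4917  0.1225 -0.0985]
[[ 0.0058  0.2748]
 [-0.0529  1.015 ]
 [-0.1271  0.1644]
 [-0.0871 -0.0369]
 [-0.0554 -0.2671]
 [ 1.4014 -0.9318]
 [-0.1106  1.6384]
 [-0.1783  1.6169]
 [ 0.9428 -0.4036]
 [-0.3511 -0.5268]]
(0.032, -0.095) [ 15.0343 -89.0162] [0.5142 0.0248 0.    ]
(0.032, 0.095) [  6.1998 100.7783] [0.5329 0.2139 0.    ]
(0, -0.095) [-16.9311 -90.5041] [0.4823 0.0279 0.    ]
(0, 0.095) [-25.7656  99.2904] [0.501 0.217 0.   ]
```

```bash
cat >> h.py <<'E'
JP=np.array([.5122,.115,-.145])
def J2W(P): return np.r_[JP[:2],0]+Rz(JP[2])@np.array(P,float)
def W2J(w): return Rz(JP[2]).T@(np.array(w)-np.r_[JP[:2],0])
def inc(P,yaw=None):
    s=robot.sense(); R=np.array(s["orientation"]); d=R.T@(J2W(P)-s["ee_pos"])/.025
    z=R[:,2]; a=np.arctan2(-z[0],z[1])-JP[2]
    print("t",round(s["time_s"],2),"jigpos mm",np.round(W2J(s["ee_pos"])*1000,1),"zyaw rel jig",round(a,4),"inc",np.round(d,3),"turn to align",round(a,4),"F",np.round(s["wrist_force"],1),"op",round(s["opening"],4))
E
python3 - <<'E'
from h import *
inc((-.080,.005,.075))
for n,px,z in(("top",(257.9,244.4),0),("top",(196.6,179.4),0),("top",(259.8,152.5),0),("side",(201.1,248.8),0)): print(np.round(W2J(onz(n,px,z))*1000))
E
```

```text
t 1.4 jigpos mm [-435.8  334.3  248.3] zyaw rel jig -0.1038 inc [  6.933 -15.52  -11.628] turn to align -0.1038 F [-0.  -0.3  1.4] op 0.0857
[-112.   30.    0.]
[ 31. 223.   0.]
[136.  67.   0.]
[-109.   21.    0.]
```

>>> {"op": "arm_command", "data": {"increments": [[[0,-1.3,-1],0],[[0.2,-2.6,-2],-0.02],[[0.5,-4,-3],-0.04],[[1,-5.3,-4],-0.06],[[1.5,-6.6,-5],-0.08],[[2,-8,-6],-0.1],[[2,-9.3,-7],-0.104],[[2.5,-10.6,-8],-0.104],[[3,-12,-9],-0.104],[[3.5,-13.3,-10],-0.104],[[4,-14.6,-11],-0.104],[[4.5,-15.5,-11.6],-0.104]]}}

```text
time_s: 2.4
ee_pos: [0.434, 0.1312, 0.1364]
orientation: [[0.002, -0.989, 0.145], [0.0, 0.145, 0.989], [-1.0, -0.002, 0.001]]
wrist_force: [0.9, 0.7, 0.2]
opening: 0.0856
```

```bash
python3 -c "
from h import *
inc((-.080,.005,.065))"
```

```text
t 2.4 jigpos mm [-79.7   4.7 136.4] zyaw rel jig -0.0001 inc [2.857 0.016 0.01 ] turn to align -0.0001 F [0.9 0.7 0.2] op 0.0856
```

>>> {"op": "arm_command", "data": {"increments": [[[1,0,0],0],[[2,0,0],0],[[2.8,0,0],0],[[3.0,0,0],0],[[3.1,0,0],0],[[3.2,0,0],0],[[3.3,0,0],0],[[3.3,0,0],0]]}}

```text
time_s: 3.07
ee_pos: [0.4346, 0.1316, 0.0545]
orientation: [[0.003, -0.99, 0.144], [0.001, 0.144, 0.99], [-1.0, -0.003, 0.001]]
wrist_force: [-0.9, -0.8, 0.0]
opening: 0.085
```

```bash
python3 -c "
from h import *
inc((-.080,.005,.065))
a=shot('side','s1.png')[:,:,::-1]; cv2.imwrite('pics/s1z.png',cv2.resize(a[150:300,150:350],None,fx=4,fy=4,interpolation=2))"
```

```text
t 3.07 jigpos mm [-79.2   5.2  54.5] zyaw rel jig 0.0005 inc [-0.418  0.032 -0.009] turn to align 0.0005 F [-0.9 -0.8  0. ] op 0.085
```

View pics/s1z.png

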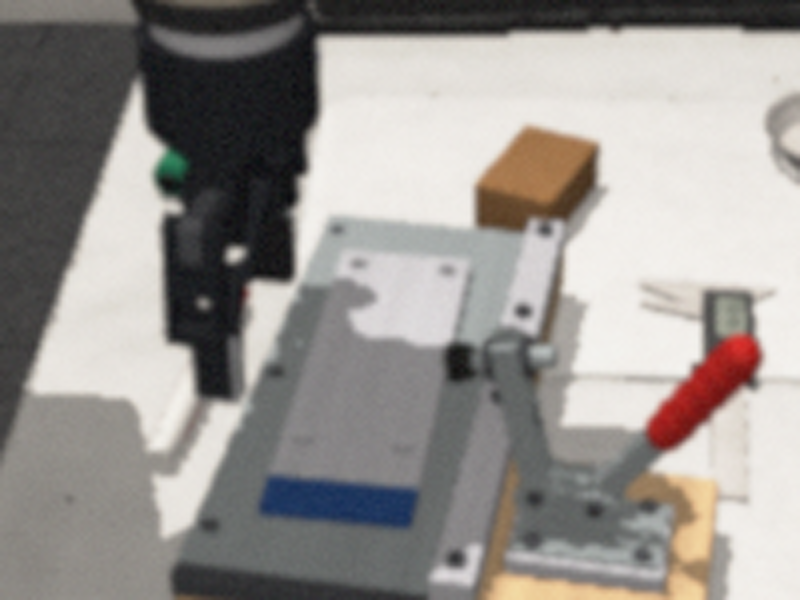

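```bash
python3 -c "
from h import *
for z in (.03,.035,.04,.045,.05,.055):
  print(z,[((proj('side',J2W((x,-.05,z)))-[150,180-30])*4).round() for x in(-.090,-.068)])"
```

```text
0.03 [array([194., 446.]), array([243., 452.])]
0.035 [array([193., 437.]), array([242., 443.])]
0.04 [array([193., 428.]), array([242., 434.])]
0.045 [array([192., 419.]), array([241., 425.])]
0.05 [array([191., 410.]), array([240., 415.])]
0.055 [array([190., 400.]), array([240., 406.])]
```

>>> {"op": "arm_command", "data": {"increments": [[[0.16,0,0],0],[[0.32,0,0],0],[[0.48,0,0],0],[[0.48,0,0],0]]}}

```text
time_s: 3.45
ee_pos: [0.4341, 0.1315, 0.0419]
orientation: [[0.002, -0.99, 0.144], [0.0, 0.144, 0.99], [-1.0, -0.002, 0.001]]
wrist_force: [-1.2, -0.1, -0.5]
opening: 0.0856
```

>>> {"op": "arm_command", "data": {"increments": [[[0.06,0,0],0],[[0.06,0,0],0],[[0.06,0,0],0]]}}

```text
time_s: 3.7
ee_pos: [0.4341, 0.1314, 0.0403]
orientation: [[0.002, -0.99, 0.144], [0.0, 0.144, 0.99], [-1.0, -0.002, 0.001]]
wrist_force: [-0.9, 0.1, 0.3]
opening: 0.0852
```

```bash
python3 -c "
from h import *
inc((-.080,.005,.039))
a=shot('side','s2.png')[:,:,::-1]; cv2.imwrite('pics/s2z.png',cv2.resize(a[150:300,150:350],None,fx=4,fy=4,interpolation=2))"
```

```text
t 3.7 jigpos mm [-79.6   5.   40.3] zyaw rel jig 0.0005 inc [0.054 0.014 0.   ] turn to align 0.0005 F [-0.9  0.1  0.3] op 0.0852
```

View pics/s2z.png

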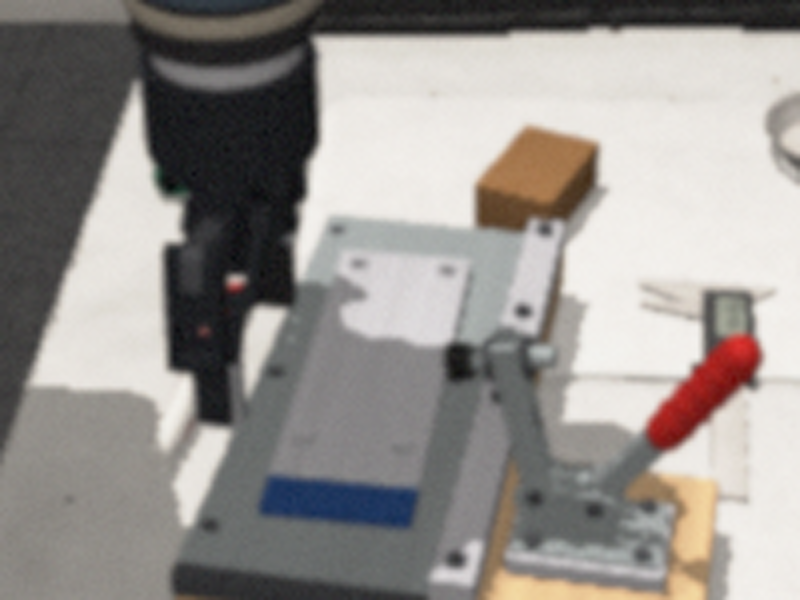

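>>> {"op": "arm_command", "data": {"increments": [[[0,-0.2,0],0],[[0.06,-0.2,0],0],[[0.06,-0.2,0],0]]}}

```text
time_s: 4.0
ee_pos: [0.4396, 0.1308, 0.0388]
orientation: [[0.002, -0.99, 0.144], [0.001, 0.144, 0.99], [-1.0, -0.002, 0.001]]
wrist_force: [-0.1, 0.0, -0.8]
opening: 0.0851
```

>>> {"op": "arm_command", "data": {"increments": [[[0.06,0,0],0],[[0.06,0,0],0],[[0.06,0,0],0]]}}

```text
time_s: 4.25
ee_pos: [0.4397, 0.1307, 0.0378]
orientation: [[0.003, -0.99, 0.144], [0.001, 0.144, 0.99], [-1.0, -0.003, 0.001]]
wrist_force: [-2.4, 0.1, 9.1]
opening: 0.0856
```

>>> {"op": "arm_command", "data": {"increments": [[[0.05,0,0],0],[[0.05,0,0],0],[[0.05,0,0],0]]}}

```text
time_s: 4.5
ee_pos: [0.4397, 0.1308, 0.0377]
orientation: [[0.004, -0.99, 0.144], [0.001, 0.144, 0.99], [-1.0, -0.003, 0.001]]
wrist_force: [-5.7, -0.3, 20.0]
opening: 0.0852
```

>>> {"op": "arm_command", "data": {"increments": [[[-0.09,0,0],0],[[-0.09,-0.1,0],0],[[-0.09,-0.2,0],0],[[-0.09,-0.3,0],0],[[-0.09,-0.4,0],0],[[-0.09,-0.5,0],0],[[-0.09,-0.6,0],0],[[-0.09,-0.7,0],0],[[-0.09,-0.8,0],0],[[-0.09,-0.9,0],0],[[-0.09,-0.95,0],0],[[-0.09,-1.0,0],0]]}}

```text
time_s: 5.5
ee_pos: [0.4646, 0.1271, 0.04]
orientation: [[0.004, -0.99, 0.144], [0.001, 0.144, 0.99], [-1.0, -0.003, 0.001]]
wrist_force: [-0.6, 0.0, 0.1]
opening: 0.0856
```

```bash
python3 -c "
from h import *
inc((-.045,.005,.0395))"
```

```text
t 5.5 jigpos mm [-48.9   5.1  40. ] zyaw rel jig 0.0 inc [ 0.019 -0.155 -0.002] turn to align 0.0 F [-0.6  0.   0.1] op 0.0856
```

>>> {"op": "arm_command", "data": {"increments": [[[0,-0.04,0],0],[[0,-0.08,0],0],[[0,-0.12,0],0],[[0,-0.12,0],0]]}}

```text
time_s: 5.83
ee_pos: [0.4678, 0.1266, 0.04]
orientation: [[0.004, -0.99, 0.144], [0.001, 0.144, 0.99], [-1.0, -0.004, 0.001]]
wrist_force: [-0.5, -0.1, -0.8]
opening: 0.0854
```

>>> {"op": "arm_command", "data": {"increments": [[[0,-0.04,0],0],[[0,-0.06,0],0],[[0,-0.06,0],0]]}}

```text
time_s: 6.08
ee_pos: [0.469, 0.1265, 0.04]
orientation: [[0.003, -0.99, 0.144], [0.001, 0.144, 0.99], [-1.0, -0.003, 0.001]]
wrist_force: [-3.0, 0.6, 1.0]
opening: 0.0853
```

```bash
python3 -c "
from h import *
inc((-.045,.005,.0395))
a=shot('side','s3.png')[:,:,::-1]; cv2.imwrite('pics/s3z.png',cv2.resize(a[150:300,150:350],None,fx=4,fy=4,interpolation=2))"
```

```text
t 6.08 jigpos mm [-44.4   5.1  40. ] zyaw rel jig 0.0 inc [ 0.019  0.025 -0.004] turn to align 0.0 F [-3.   0.6  1. ] op 0.0853
```

View pics/s3z.png

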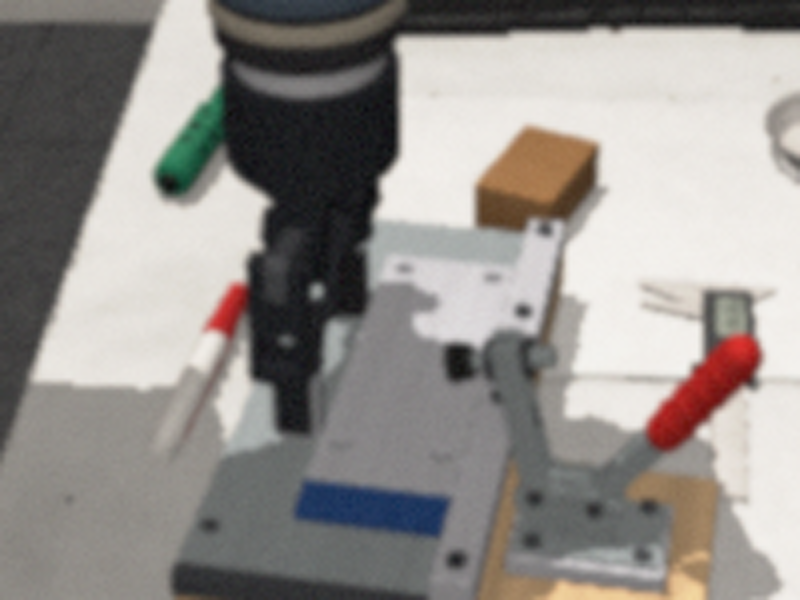

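>>> {"op": "arm_command", "data": {"increments": [[[0,-0.06,0],0],[[0,-0.08,0],0],[[0,-0.08,0],0]]}}

```text
time_s: 6.38
ee_pos: [0.4693, 0.1264, 0.0398]
orientation: [[0.0, -0.99, 0.144], [0.002, 0.144, 0.99], [-1.0, -0.0, 0.002]]
wrist_force: [-7.7, 4.2, 4.6]
opening: 0.0853
```

>>> {"op": "arm_command", "data": {"increments": [[[0,-0.06,0],0],[[0,-0.06,0],0],[[0,-0.06,0],0]]}}

```text
time_s: 6.63
ee_pos: [0.4693, 0.1264, 0.0397]
orientation: [[-0.002, -0.99, 0.144], [0.002, 0.144, 0.99], [-1.0, 0.003, 0.002]]
wrist_force: [-8.0, 3.2, 5.3]
opening: 0.0856
```

>>> {"op": "arm_command", "data": {"increments": [[[0,0.2,0],0],[[0,0.5,0],0],[[-0.5,0.5,0],0],[[-1.5,0.5,0],0],[[-2.2,0.5,1],0],[[-2.2,0,2.2],0],[[-2.2,-0.6,3.4],0],[[-2.2,-1.2,4.4],0],[[-2.2,-1.7,5.1],0],[[-2.2,-1.7,5.1],0],[[-2.2,-1.7,5.1],0],[[-2.2,-1.7,5.1],0]], "fingers": 255}}

```text
time_s: 7.63
ee_pos: [0.5293, 0.2458, 0.0945]
orientation: [[-0.003, -0.99, 0.144], [0.001, 0.144, 0.99], [-1.0, 0.003, 0.001]]
wrist_force: [0.4, -0.1, 0.6]
opening: -0.0002
```

Run:
```python
from h import *
inc((-.002,.132,.0535))
for n in("side","top"):
    a=shot(n,n+'4.png')[:,:,::-1]
    c=a[170:320,170:370] if n=="side" else a[120:270,160:360]
    cv2.imwrite('pics/%s4z.png'%n,cv2.resize(c,None,fx=4,fy=4,interpolation=2))
```

```text
t 7.63 jigpos mm [ -2.  131.9  94.5] zyaw rel jig 0.0005 inc [ 1.639 -0.004  0.003] turn to align 0.0005 F [ 0.4 -0.1  0.6] op -0.0002
```

View pics/side4z.png

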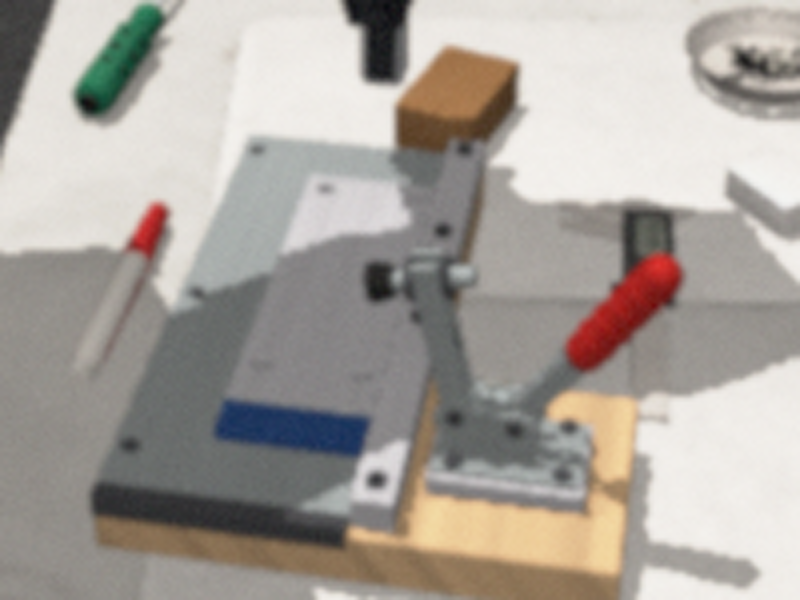

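View pics/top4z.png

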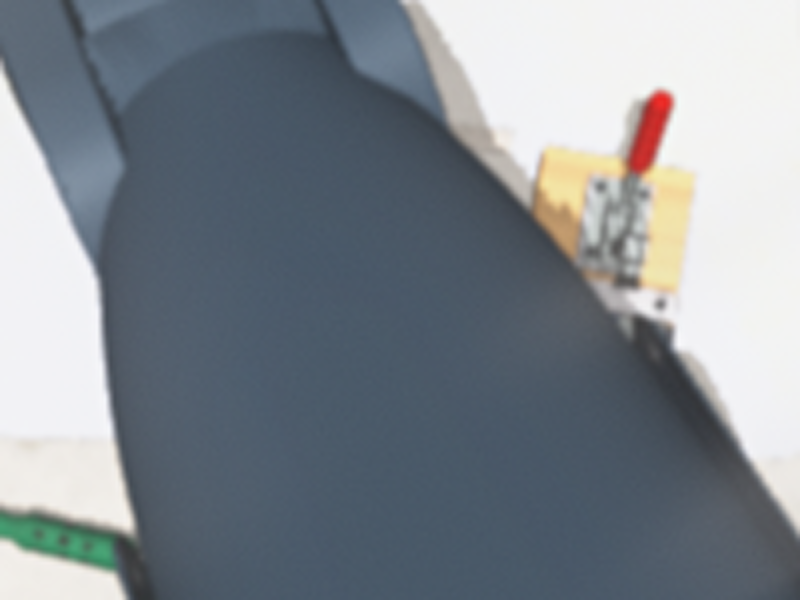

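Run:
```python
from h import *
S=lambda x,y:((x+.5)/4-.5+170,(y+.5)/4-.5+170)
for p,z in [((226,401),.04),((368,417),.04),((308,175),.04),((93,485),.034),((348,522),.034),((248,138),.034)]:
    print(p,np.round(W2J(onz("side",S(*p),z))*1000,1))
inc((-.002,.132,.0535))
```

```text
(226, 401) [-33.9 -74.3  40. ]
(368, 417) [ 26.5 -73.5  40. ]
(308, 175) [-35.1  96.8  40. ]
(93, 485) [ -76.  -126.8   34. ]
(348, 522) [  28.7 -128.7   34. ]
(248, 138) [-74.3 133.1  34. ]
t 7.73 jigpos mm [ -2.  131.5  94.8] zyaw rel jig -0.0001 inc [ 1.652 -0.006  0.017] turn to align -0.0001 F [ 0.6  1.  -1.1] op -0.0001
```

>>> {"op": "arm_command", "data": {"increments": [[[0.6,0,0],0],[[1.2,0,0],0],[[1.5,0,0],0],[[1.63,0,0],0],[[1.63,0,0],0]]}}

```text
time_s: 8.15
ee_pos: [0.5285, 0.2449, 0.0536]
orientation: [[-0.004, -0.989, 0.145], [0.001, 0.145, 0.989], [-1.0, 0.004, 0.001]]
wrist_force: [-0.3, -0.8, -1.1]
opening: 0.0002
```

Run:
```python
from h import *
inc((-.002,.065,.0535))
a=shot("side",'side5.png')[:,:,::-1]
cv2.imwrite('pics/side5z.png',cv2.resize(a[170:320,170:370],None,fx=4,fy=4,interpolation=2))
```

```text
t 8.15 jigpos mm [ -2.6 130.9  53.6] zyaw rel jig -0.0005 inc [ 0.003 -0.027 -2.637] turn to align -0.0005 F [-0.3 -0.8 -1.1] op 0.0002
```

View pics/side5z.png

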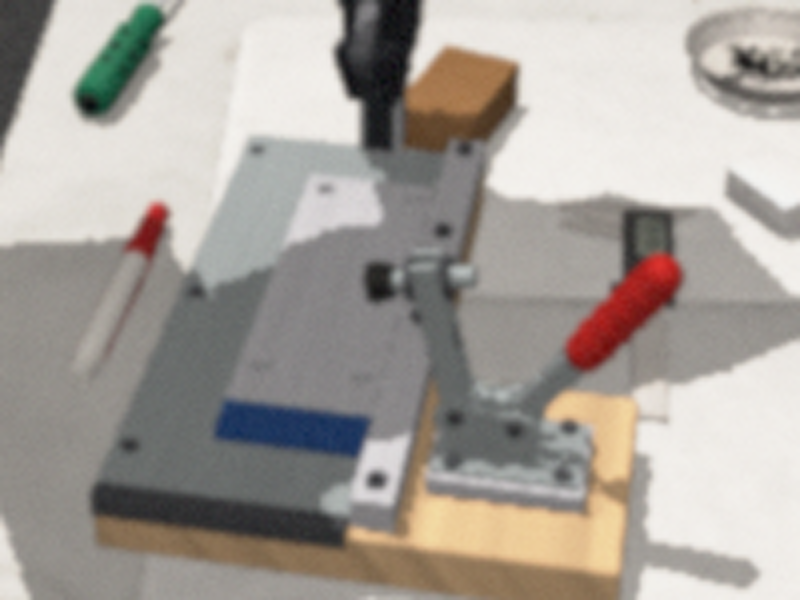

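>>> {"op": "arm_command", "data": {"increments": [[[0,0,-0.3],0],[[0,0,-0.6],0],[[0,0,-0.8],0],[[0,0,-1.0],0],[[0,0,-1.2],0],[[0,0,-1.4],0],[[0,0,-1.6],0],[[0,0,-1.8],0],[[0,0,-2.0],0],[[0,0,-2.2],0],[[0,0,-2.4],0],[[0,0,-2.4],0]]}}

```text
time_s: 9.2
ee_pos: [0.5201, 0.185, 0.0543]
orientation: [[-0.003, -0.989, 0.145], [0.001, 0.145, 0.989], [-1.0, 0.003, 0.001]]
wrist_force: [0.9, 0.7, 1.2]
opening: -0.0001
```

Run:
```python
from h import *
inc((-.002,.055,.0535))
a=shot("side",'side6.png')[:,:,::-1]
cv2.imwrite('pics/side6z.png',cv2.resize(a[170:320,170:370],None,fx=4,fy=4,interpolation=2))
```

```text
t 9.2 jigpos mm [-2.3 70.4 54.3] zyaw rel jig -0.0008 inc [ 0.031 -0.012 -0.617] turn to align -0.0008 F [0.9 0.7 1.2] op -0.0001
```

View pics/side6z.png

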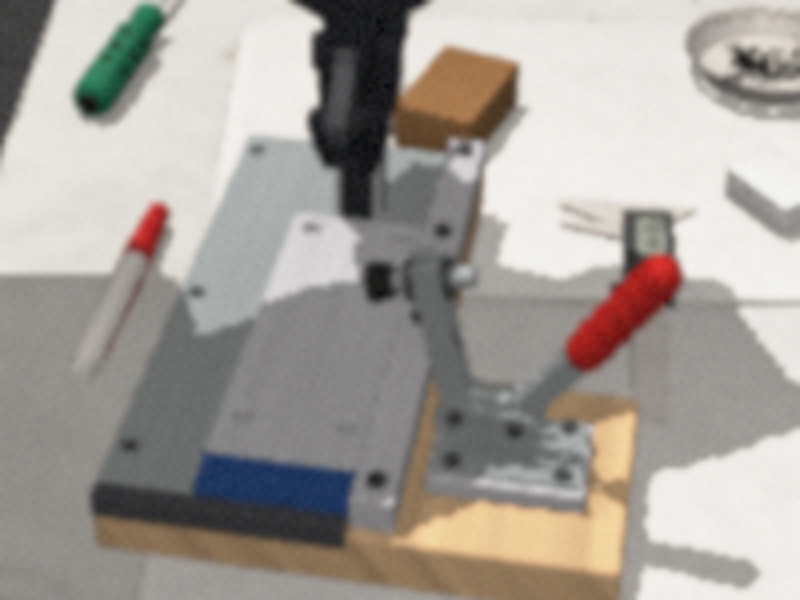

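Run:
```python
from h import *
S=lambda x,y:((x+.5)/4-.5+170,(y+.5)/4-.5+170)
for p,z in [((206,454),.04),((354,473),.04),((298,213),.04)]:
    print(p,np.round(W2J(onz("side",S(*p),z))*1000,1))
print(robot.pinpoint("dark_edge","side"),robot.pinpoint("blue_end","side"))
for x in(-.075,-.022,.03):
  p=proj("side",J2W((x,-.13,.034))); print(((p+.5-170)*4-.5).round(), W2J(onz("side",p,.04))*1000)
a=cv2.imread("pics/side6.png"); cv2.imwrite("pics/e6.png",cv2.resize(a[275:315,190:270],None,fx=10,fy=10,interpolation=cv2.INTER_NEAREST))
```

```text
(206, 454) [ -34.  -107.3   40. ]
(354, 473) [  27.  -107.4   40. ]
(298, 213) [-33.1  64.3  40. ]
[{'pixel': [225.1, 296.5], 'confidence': 0.86}] [{'pixel': [232.9, 292.6], 'confidence': 0.89}]
[ 93. 491.] [ -72.63990874 -136.06233925   40.        ]
[222. 508.] [ -20.22115194 -136.06233925   40.        ]
[351. 525.] [  31.20857171 -136.06233925   40.        ]
```

View pics/e6.png

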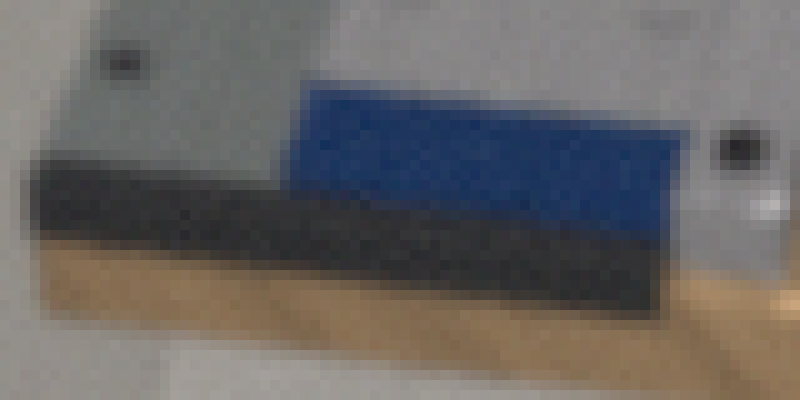

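>>> {"op": "arm_command", "data": {"increments": [[[0,0,-0.15],0],[[0,0,-0.3],0],[[0,0,-0.45],0],[[0,0,-0.6],0],[[0,0,-0.7],0],[[0,0,-0.8],0],[[0,0,-0.8],0]]}}

```text
time_s: 9.93
ee_pos: [0.5171, 0.1648, 0.0539]
orientation: [[-0.004, -0.989, 0.146], [0.0, 0.146, 0.989], [-1.0, 0.004, -0.0]]
wrist_force: [-0.2, 0.4, -0.4]
opening: 0.0
```

Run:
```python
from h import *
inc((-.002,.055,.0535))
a=shot("side",'side7.png')[:,:,::-1]
cv2.imwrite('pics/side7z.png',cv2.resize(a[170:320,170:370],None,fx=4,fy=4,interpolation=2))
```

```text
t 9.93 jigpos mm [-2.4 50.  53.9] zyaw rel jig -0.0014 inc [ 0.017 -0.015  0.199] turn to align -0.0014 F [-0.2  0.4 -0.4] op 0.0
```

View pics/side7z.png

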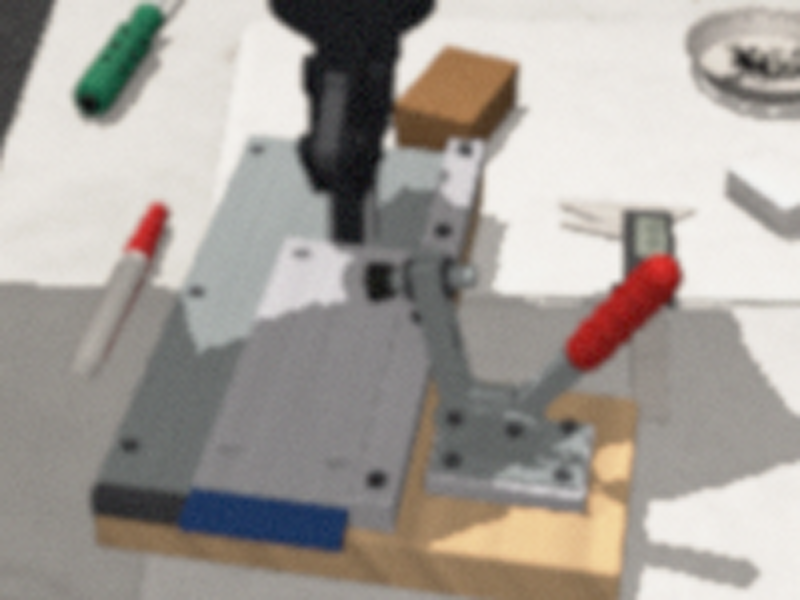

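Run:
```python
from h import *
S=lambda x,y:((x+.5)/4-.5+170,(y+.5)/4-.5+170)
for p,z in [((192,490),.04),((348,510),.04),((287,239),.04)]:
    print(p,np.round(W2J(onz("side",S(*p),z))*1000,1))
for l in ["blue_end","tail_end","fence_corner_blue","fence_corner_tail"]:
    for r in robot.pinpoint(l,"side")[:1]: print(l,r["confidence"],np.round(W2J(onz("side",r["pixel"],.037))*1000,1))
```

```text
(192, 490) [ -34.2 -128.5   40. ]
(348, 510) [  28.6 -128.4   40. ]
(287, 239) [-33.7  42.7  40. ]
blue_end 0.93 [  -5.2 -145.3   37. ]
tail_end 0.98 [-9.1 47.4 37. ]
fence_corner_blue 0.56 [  33.2 -145.6   37. ]
fence_corner_tail 0.67 [26.4 35.8 37. ]
```

>>> {"op": "arm_command", "data": {"increments": [[[0,0,0.4],0],[[-0.5,0,0.8],0],[[-2,0,1.2],0],[[-3.5,0,2],0],[[-4.5,1,3],0],[[-5,2,4.5],0],[[-5,3,6],0],[[-5,4,7.5],0],[[-5,5,9],0],[[-5,6,10.5],0],[[-5,7,12],0],[[-5,7,12],0]]}}

```text
time_s: 11.18
ee_pos: [0.3855, 0.4919, 0.1794]
orientation: [[-0.004, -0.99, 0.143], [0.002, 0.143, 0.99], [-1.0, 0.004, 0.001]]
wrist_force: [-0.3, -0.5, -0.4]
opening: -0.0002
```

Run:
```python
from h import *
inc((.120,-.080,.180))
for n in("side","top"):
    a=shot(n,n+'8.png')[:,:,::-1]
    c=a[170:320,170:370] if n=="side" else a[120:270,160:360]
    cv2.imwrite('pics/%s8z.png'%n,cv2.resize(c,None,fx=4,fy=4,interpolation=2))
    for l in ["dark_edge","blue_end","tail_end","fence_corner_blue","fence_corner_tail","fence_face"]:
        for r in robot.pinpoint(l,n)[:1]: print(n,l,round(r["confidence"],2),np.round(W2J(onz(n,r["pixel"],.034 if 'dark' in l or 'face' in l else .037))*1000,1))
```

```text
t 11.18 jigpos mm [-179.8  354.7  179.4] zyaw rel jig 0.0018 inc [ -0.088 -11.962 -17.408] turn to align 0.0018 F [-0.3 -0.5 -0.4] op -0.0002
side dark_edge 0.64 [ -24.3 -128.4   34. ]
side blue_end 0.68 [  -7.8 -141.8   37. ]
side tail_end 0.62 [-5.2 48.8 37. ]
side fence_corner_blue 0.85 [  28.1 -142.9   37. ]
side fence_corner_tail 0.6 [25.7 40.  37. ]
side fence_face 0.6 [25.  -4.1 34. ]
top dark_edge 0.75 [ -15.  -135.8   34. ]
top blue_end 0.73 [   0.6 -141.1   37. ]
top tail_end 0.58 [ 1.6 50.7 37. ]
top fence_corner_blue 0.96 [  27.9 -155.3   37. ]
top fence_corner_tail 0.87 [27.8 43.6 37. ]
top fence_face 0.89 [31.3  8.8 34. ]
```

View pics/top8z.png

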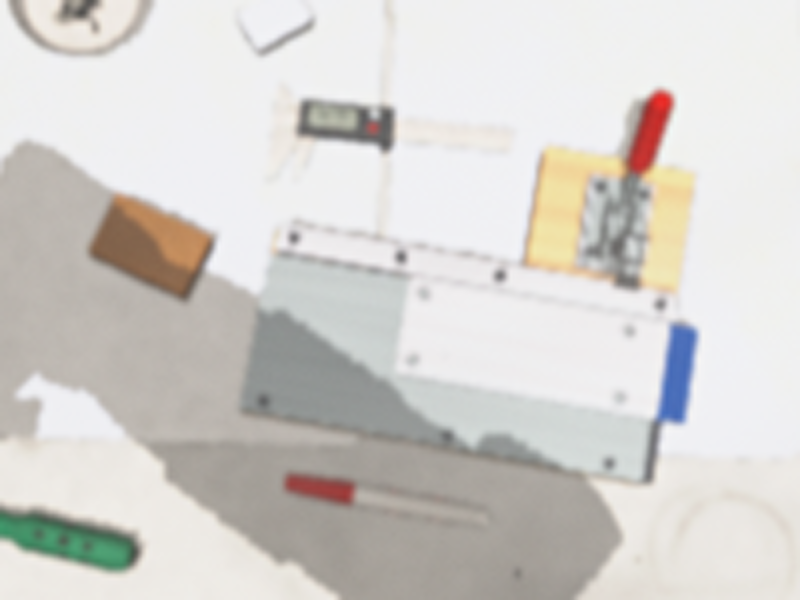

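View pics/side8z.png

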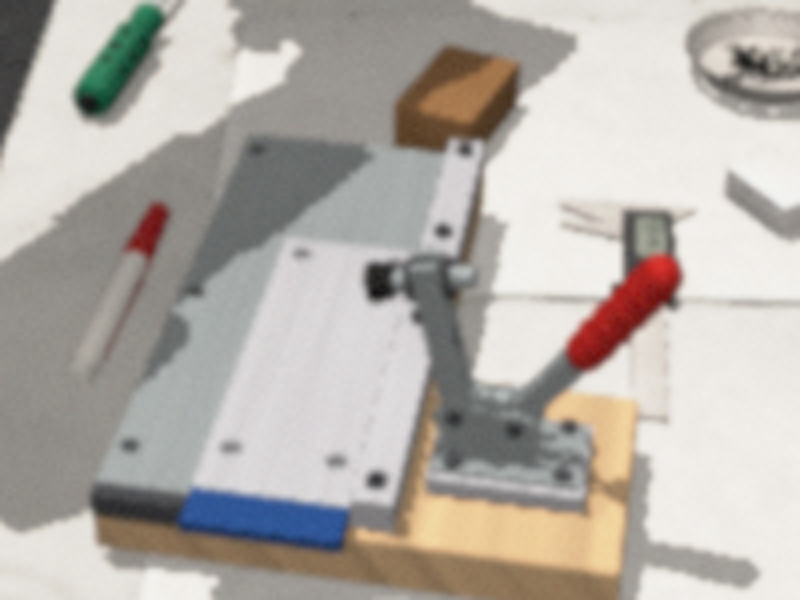

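Run:
```python
import cv2
a=cv2.imread("pics/top8.png"); cv2.imwrite("pics/e8.png",cv2.resize(a[192:248,300:350],None,fx=10,fy=10,interpolation=cv2.INTER_NEAREST))
a=cv2.imread("pics/side8.png"); cv2.imwrite("pics/e8s.png",cv2.resize(a[275:315,190:270],None,fx=10,fy=10,interpolation=cv2.INTER_NEAREST))
```

```text
(no output)
```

View pics/e8.png

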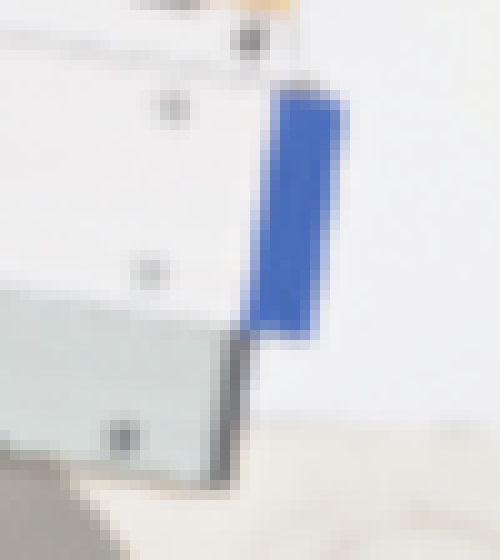

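View pics/e8s.png

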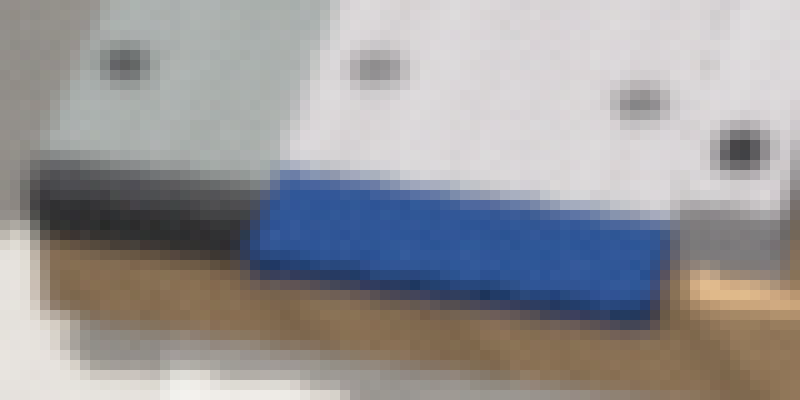

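>>> {"op": "arm_command", "data": {"increments": [[[0,-0.7,-1.2],0],[[0,-1.5,-2.5],0],[[0,-2.3,-3.7],0],[[0,-3,-5],0],[[0,-3.8,-6.2],0],[[0.5,-4.6,-7.5],0],[[1,-5.4,-8.8],0],[[1.5,-6.2,-10.1],0],[[2,-6.8,-11.2],0],[[2.5,-7.1,-11.5],0],[[3,-7.1,-11.5],0],[[3,-7.1,-11.5],0]]}}

```text
time_s: 12.88
ee_pos: [0.521, 0.1754, 0.1021]
orientation: [[-0.006, -0.989, 0.148], [-0.0, 0.148, 0.989], [-1.0, 0.006, -0.001]]
wrist_force: [-0.3, 0.1, -0.1]
opening: 0.0001
```

```bash
python3 -c "
from h import *
inc((-.002,.065,.0535))"
```

```text
t 12.88 jigpos mm [  0.   61.  102.1] zyaw rel jig -0.004 inc [1.942 0.069 0.161] turn to align -0.004 F [-0.3  0.1 -0.1] op 0.0001
```

>>> {"op": "arm_command", "data": {"increments": [[[0,0.07,0.16],-0.004],[[0.7,0.07,0.16],-0.004],[[1.3,0.07,0.16],-0.004],[[1.8,0.07,0.16],-0.004],[[1.93,0.07,0.16],-0.004],[[1.93,0.07,0.16],-0.004]]}}

```text
time_s: 13.38
ee_pos: [0.5191, 0.1802, 0.0537]
orientation: [[-0.007, -0.99, 0.143], [-0.001, 0.143, 0.99], [-1.0, 0.007, -0.002]]
wrist_force: [-1.1, 0.2, 0.8]
opening: -0.0005
```

```bash
python3 -c "
from h import *
inc((-.002,.0474,.0535))"
```

```text
t 13.38 jigpos mm [-2.6 65.5 53.7] zyaw rel jig 0.0011 inc [ 0.01  -0.023 -0.726] turn to align 0.0011 F [-1.1  0.2  0.8] op -0.0005
```

>>> {"op": "arm_command", "data": {"increments": [[[0,0,-0.2],0],[[0,0,-0.4],0],[[0,0,-0.5],0],[[0,0,-0.6],0],[[0,0,-0.66],0],[[0,0,-0.72],0],[[0,0,-0.72],0],[[0,0,-0.72],0]]}}

```text
time_s: 14.05
ee_pos: [0.5168, 0.1624, 0.054]
orientation: [[-0.007, -0.99, 0.144], [-0.0, 0.144, 0.99], [-1.0, 0.007, -0.001]]
wrist_force: [0.2, 1.4, 0.6]
opening: -0.0001
```

Run:
```python
from h import *
inc((-.002,.0474,.0535))
a=shot("side",'side9.png')[:,:,::-1]
cv2.imwrite("pics/e9s.png",cv2.resize(a[275:315,190:270],None,fx=10,fy=10,interpolation=cv2.INTER_NEAREST))
```

```text
t 14.05 jigpos mm [-2.3 47.6 54. ] zyaw rel jig 0.001 inc [ 0.019 -0.014 -0.007] turn to align 0.001 F [0.2 1.4 0.6] op -0.0001
```

View pics/e9s.png

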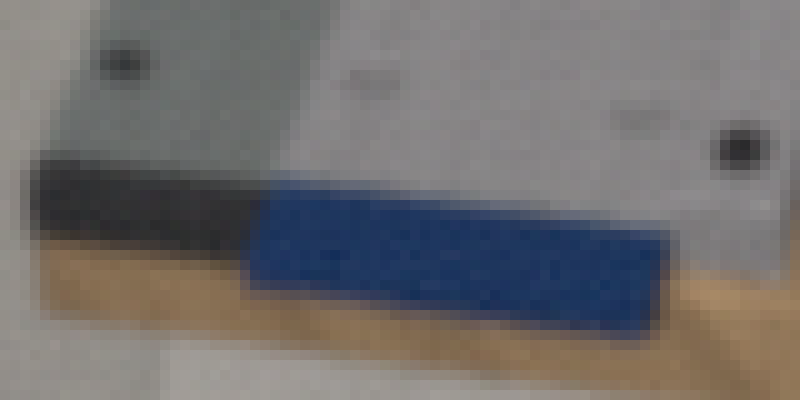

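>>> {"op": "arm_command", "data": {"increments": [[[0,0,0.4],0],[[-0.5,0,0.6],0],[[-2,0,0.6],0],[[-3.5,0,0.6],0],[[-5,0,0.6],0],[[-6.5,0,0.6],0],[[-7,-1,-0.5],0],[[-7,-2.1,-1.6],0],[[-7,-3.2,-2.7],0],[[-7,-4.3,-3.8],0],[[-7,-5.3,-5.1],0],[[-7,-5.3,-5.1],0]]}}

```text
time_s: 15.1
ee_pos: [0.6336, 0.0123, 0.2269]
orientation: [[-0.007, -0.989, 0.148], [-0.003, 0.148, 0.989], [-1.0, 0.006, -0.004]]
wrist_force: [-1.7, 0.4, -0.4]
opening: 0.0003
```

Run:
```python
from h import *
inc((.132,-.080,.170))
print(proj("side",J2W((.1289,-.08,.1306))),proj("top",J2W((.1289,-.08,.1306))))
a=shot("side",'side10.png')[:,:,::-1]
for r in robot.pinpoint("handle_grip","side"): print(r)
cv2.imwrite('pics/side10z.png',cv2.resize(a[130:320,170:410],None,fx=3,fy=3,interpolation=2))
```

```text
t 15.1 jigpos mm [135.  -84.1 226.9] zyaw rel jig -0.0034 inc [2.277 0.106 0.173] turn to align -0.0034 F [-1.7  0.4 -0.4] op 0.0003
[327.0594802  239.13371455] [322.31573782 150.35875052]
{'pixel': [323.6, 240.9], 'confidence': 0.59}
```

View pics/side10z.png

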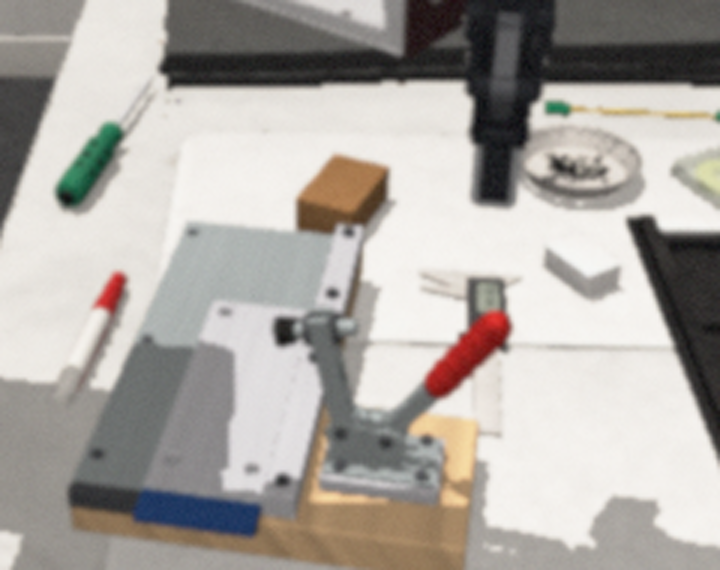

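>>> {"op": "arm_command", "data": {"increments": [[[0.5,0.2,0.17],-0.003],[[1.2,0.4,0.17],-0.003],[[2,0.5,0.17],-0.003],[[2.5,0.5,0.17],-0.003],[[2.76,0.5,0.17],-0.003],[[2.76,0.5,0.17],-0.003]]}}

```text
time_s: 15.7
ee_pos: [0.6176, 0.0235, 0.157]
orientation: [[-0.011, -0.99, 0.142], [-0.001, 0.142, 0.99], [-1.0, 0.011, -0.002]]
wrist_force: [0.1, 0.6, 0.7]
opening: 0.0
```

Run:
```python
from h import *
for p in [(.132,-.08,.143),(.143,-.08,.133),(.152,-.08,.121),(.158,-.08,.108),(.162,-.08,.094),(.163,-.08,.086)]: inc(p)
a=shot("side",'side11.png')[:,:,::-1]
cv2.imwrite('pics/side11z.png',cv2.resize(a[130:320,170:410],None,fx=3,fy=3,interpolation=2))
```

```text
t 15.7 jigpos mm [117.5 -75.3 157. ] zyaw rel jig 0.0029 inc [ 0.553 -0.585 -0.189] turn to align 0.0029 F [0.1 0.6 0.7] op 0.0
t 15.7 jigpos mm [117.5 -75.3 157. ] zyaw rel jig 0.0029 inc [ 0.948 -1.029 -0.189] turn to align 0.0029 F [0.1 0.6 0.7] op 0.0
t 15.7 jigpos mm [117.5 -75.3 157. ] zyaw rel jig 0.0029 inc [ 1.424 -1.395 -0.189] turn to align 0.0029 F [0.1 0.6 0.7] op 0.0
t 15.7 jigpos mm [117.5 -75.3 157. ] zyaw rel jig 0.0029 inc [ 1.941 -1.64  -0.189] turn to align 0.0029 F [0.1 0.6 0.7] op 0.0
t 15.7 jigpos mm [117.5 -75.3 157. ] zyaw rel jig 0.0029 inc [ 2.499 -1.806 -0.188] turn to align 0.0029 F [0.1 0.6 0.7] op 0.0
t 15.7 jigpos mm [117.5 -75.3 157. ] zyaw rel jig 0.0029 inc [ 2.819 -1.85  -0.187] turn to align 0.0029 F [0.1 0.6 0.7] op 0.0
```

View pics/side11z.png

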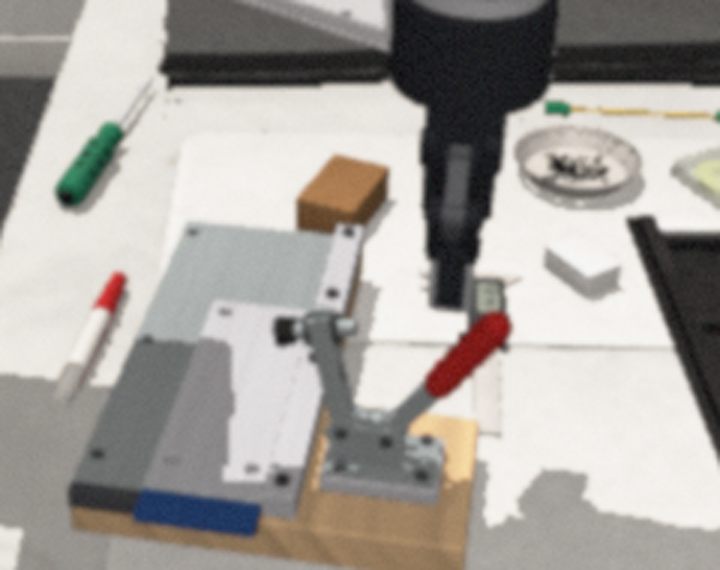

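>>> {"op": "arm_command", "data": {"increments": [[[0,0,-0.19],0],[[0.15,-0.1,-0.19],0],[[0.3,-0.3,-0.19],0],[[0.45,-0.45,-0.19],0],[[0.58,-0.6,-0.19],0],[[0.7,-0.75,-0.19],0],[[0.82,-0.9,-0.19],0],[[0.95,-1.03,-0.19],0],[[0.95,-1.03,-0.19],0]]}}

```text
time_s: 16.5
ee_pos: [0.6432, 0.0148, 0.133]
orientation: [[-0.011, -0.99, 0.142], [-0.001, 0.142, 0.99], [-1.0, 0.01, -0.002]]
wrist_force: [-0.4, -0.6, 0.8]
opening: -0.0001
```

Run:
```python
from h import *
for p in [(.152,-.08,.121),(.158,-.08,.108),(.162,-.08,.094),(.163,-.08,.086)]: inc(p)
a=shot("side",'side12.png')[:,:,::-1]
cv2.imwrite('pics/side12z.png',cv2.resize(a[130:320,170:410],None,fx=3,fy=3,interpolation=2))
```

```text
t 16.5 jigpos mm [144.1 -80.2 133. ] zyaw rel jig 0.0026 inc [ 0.476 -0.321  0.008] turn to align 0.0026 F [-0.4 -0.6  0.8] op -0.0001
t 16.5 jigpos mm [144.1 -80.2 133. ] zyaw rel jig 0.0026 inc [ 0.994 -0.567  0.009] turn to align 0.0026 F [-0.4 -0.6  0.8] op -0.0001
t 16.5 jigpos mm [144.1 -80.2 133. ] zyaw rel jig 0.0026 inc [ 1.552 -0.733  0.009] turn to align 0.0026 F [-0.4 -0.6  0.8] op -0.0001
t 16.5 jigpos mm [144.1 -80.2 133. ] zyaw rel jig 0.0026 inc [ 1.871 -0.776  0.01 ] turn to align 0.0026 F [-0.4 -0.6  0.8] op -0.0001
```

View pics/side12z.png

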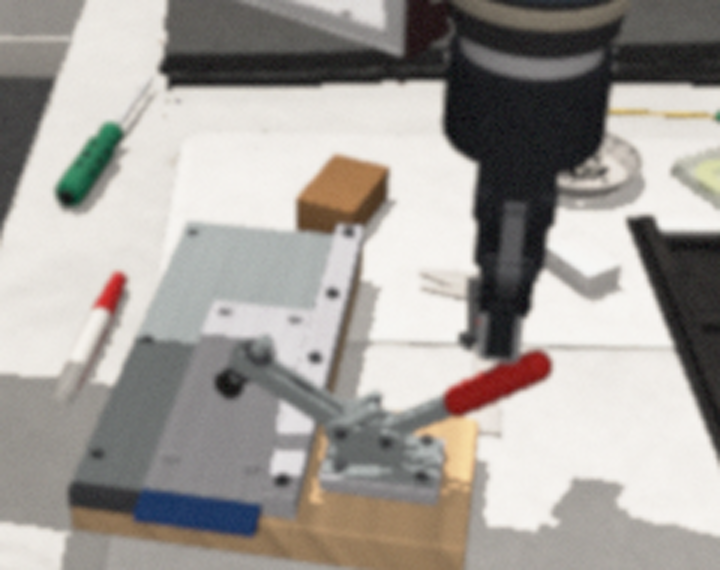

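>>> {"op": "arm_command", "data": {"increments": [[[0.25,-0.16,0],0],[[0.5,-0.33,0],0],[[0.75,-0.45,0],0],[[1.0,-0.57,0],0],[[1.25,-0.66,0],0],[[1.5,-0.73,0],0],[[1.7,-0.75,0],0],[[1.85,-0.77,0],0],[[1.85,-0.77,0],0]]}}

```text
time_s: 17.3
ee_pos: [0.6614, 0.0121, 0.0868]
orientation: [[-0.011, -0.99, 0.142], [-0.001, 0.142, 0.99], [-1.0, 0.01, -0.002]]
wrist_force: [-0.2, 0.3, 3.1]
opening: -0.0002
```

Run:
```python
from h import *
for p in [(.163,-.08,.084)]: inc(p)
a=shot("side",'side13.png')[:,:,::-1]
cv2.imwrite('pics/side13z.png',cv2.resize(a[130:320,170:410],None,fx=3,fy=3,interpolation=2))
```

```text
t 17.3 jigpos mm [162.5 -80.2  86.8] zyaw rel jig 0.0026 inc [ 0.111 -0.022  0.009] turn to align 0.0026 F [-0.2  0.3  3.1] op -0.0002
```

View pics/side13z.png

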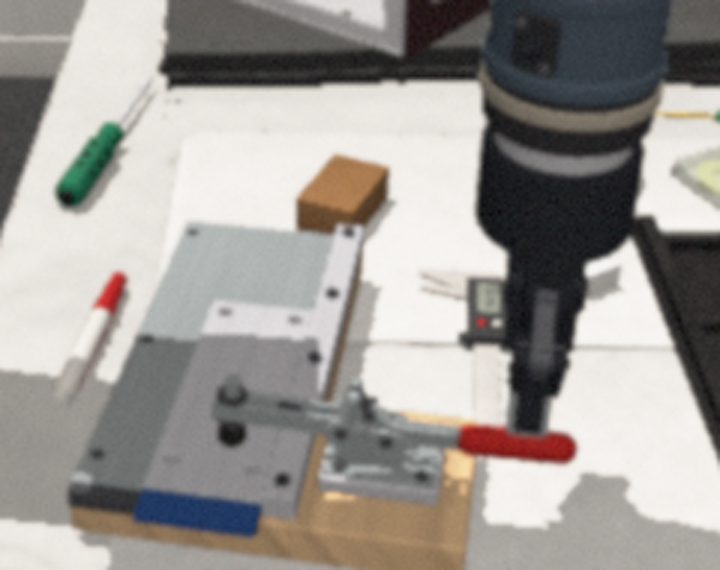

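Nearly shut; press on until it stops.

>>> {"op": "arm_command", "data": {"increments": [[[0.1,-0.02,0],0],[[0.15,-0.02,0],0],[[0.15,-0.02,0],0]]}}

```text
time_s: 17.6
ee_pos: [0.6615, 0.012, 0.0859]
orientation: [[-0.009, -0.99, 0.142], [-0.001, 0.142, 0.99], [-1.0, 0.009, -0.002]]
wrist_force: [-7.5, -1.2, 24.0]
opening: 0.0001
```

>>> {"op": "arm_command", "data": {"increments": [[[0.1,0,0],0],[[0.15,0,0],0],[[0.15,0,0],0]]}}

```text
time_s: 17.85
ee_pos: [0.6615, 0.0121, 0.0857]
orientation: [[-0.006, -0.99, 0.142], [-0.001, 0.142, 0.99], [-1.0, 0.006, -0.002]]
wrist_force: [-8.8, -0.2, 29.0]
opening: 0.0005
```

>>> {"op": "arm_command", "data": {"increments": [[[-0.3,0,0],0],[[-1.5,0,0],0],[[-3,0,0],0],[[-4.5,0,0],0],[[-6,0,1],0],[[-6,1,2.5],0],[[-6,2,4],0],[[-6,3,5.5],0],[[-6,4,7],0],[[-6,5,8.5],0],[[-6,6,10],0],[[-6,7,11.5],0]]}}

```text
time_s: 18.85
ee_pos: [0.5395, 0.3, 0.236]
orientation: [[-0.007, -0.99, 0.142], [-0.001, 0.142, 0.99], [-1.0, 0.007, -0.002]]
wrist_force: [0.5, 0.4, -0.2]
opening: -0.0001
```

>>> {"op": "arm_command", "data": {"increments": [[[0,1,1.2],0],[[0,2,2.4],0],[[0,3,3.5],0],[[0,4,4],0],[[0,4,4],0],[[0,4,4],0],[[0,4,4],0]]}}

```text
time_s: 19.43
ee_pos: [0.4545, 0.4129, 0.2361]
orientation: [[-0.007, -0.99, 0.142], [-0.002, 0.142, 0.99], [-1.0, 0.007, -0.003]]
wrist_force: [0.4, -0.6, 0.4]
opening: -0.0001
```

Run:
```python
from h import *
inc((.120,-.080,.180))
for n in("side","top"):
    a=shot(n,n+'14.png')[:,:,::-1]
    c=a[170:320,180:380] if n=="side" else a[120:270,160:360]
    cv2.imwrite('pics/%s14z.png'%n,cv2.resize(c,None,fx=4,fy=4,interpolation=2))
```

```text
t 19.43 jigpos mm [-100.1  286.5  236.1] zyaw rel jig 0.003 inc [  2.225  -8.776 -14.678] turn to align 0.003 F [ 0.4 -0.6  0.4] op -0.0001
```

View pics/side14z.png

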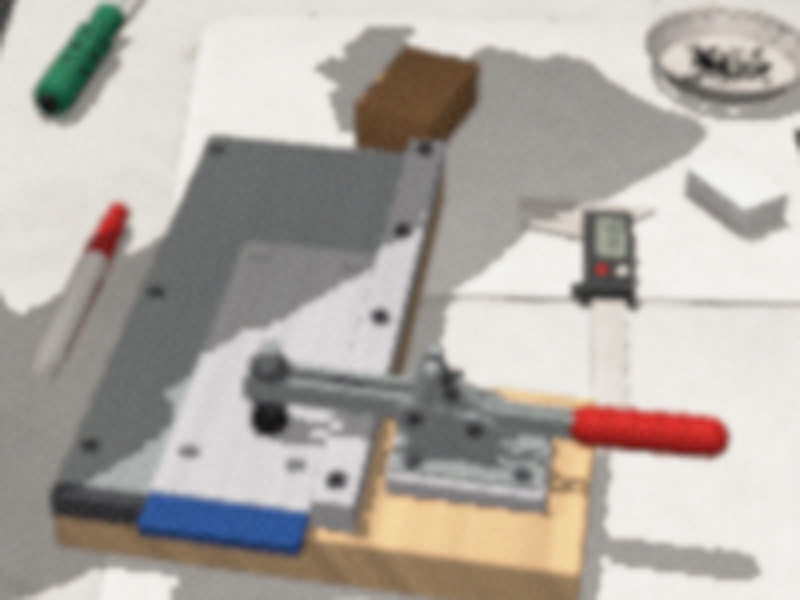

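View pics/top14z.png

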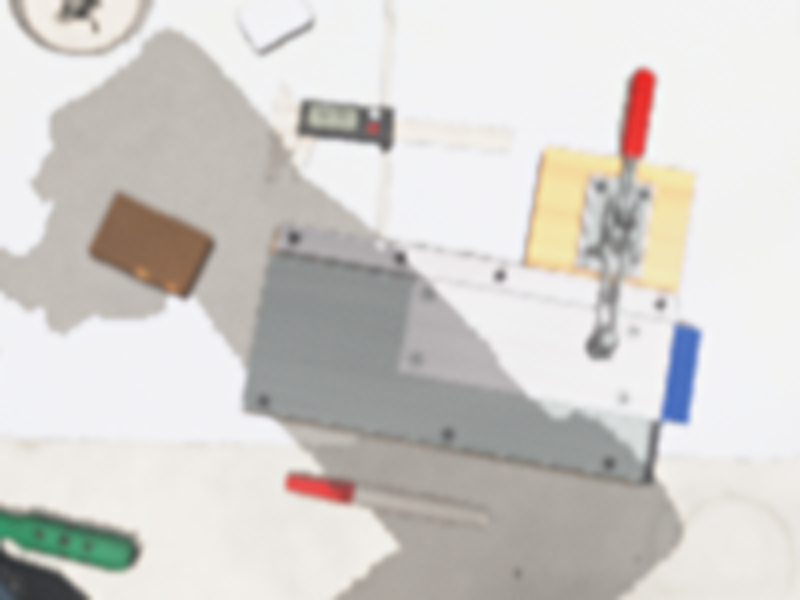

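Run:
```python
from h import *
S=lambda x,y:((x+.5)/4-.5+180,(y+.5)/4-.5+170)
T=lambda x,y:((x+.5)/4-.5+160,(y+.5)/4-.5+120)
for n,p in [("side",S(152,495)),("side",S(308,514)),("side",S(245,242)),("top",T(663,419)),("top",T(674,325)),("top",T(400,372))]:
    print(n,np.round(W2J(onz(n,p,.04))*1000,1))
robot.job_done()
```

```text
side [ -33.5 -131.3   40. ]
side [  29.1 -130.5   40. ]
side [-34.1  40.2  40. ]
top [ -33.7 -131.    40. ]
top [  28.  -129.5   40. ]
top [-33.2  40.4  40. ]
the job is handed in; nothing more can be done
```

The blank is flat against the fence with its blue end past the dark edge, the clamp is shut on it, and I have handed in the job. It took about 19.5 s of the 69 s.

**What I did**
- I pushed the blank against the fence with the open fingers and along the ledge with the closed gripper.
- I then nudged it about 2.5 mm further, because the top view showed the blue line slightly short of the edge.
- I pressed the red handle down until it stopped firmly at about 29 N, then moved the arm clear.

**Last checks, from both cameras**
- **Overhang:** the blue/bare line sits at jig y of about -129.5 to -131 mm. The edge is at -130 mm, so the overhang is about 20 mm.
- **Fence:** the near side of the blank lies at jig x of about -34 mm at both ends, where a blank flat on the fence should be.
- **Clamp:** the handle is level and stayed in the same place after I let go. The foot is on the blank. I could not measure the foot's force directly.
- **Other items:** the sanding block, calipers and marker pen lie where they were.

**Disagreements**
- After the first push along the ledge, the trained networks put the blank's and jig's points up to about 10 mm off and did not agree with each other. I relied on edges I read from the pictures instead.
- The dark strip wraps onto the top of the ledge, so the edge position is uncertain by about 2 mm. The overhang allows ±6 mm.

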